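# Index the knob dial the short way, lock it and load its last nest

## Task

Turn the indexing dial by its black handle, the shorter way round, until its one empty nest stands at the yellow loading arrow; lock the dial there by pushing the red plunger fully home without ever forcing it; then set the loose black knob upright and gently down into that nest. Leave the dial locked and the other things on the bench alone.

Things in the scene. Friction and masses are not known exactly. Their poses are not given: they have to be found in the camera images.
- indexer: fixed blue pedestal, foot 120 mm across; origin on the bench at the dial's axis, z up. In its frame the yellow loading arrow lies at -x (100 to 119 mm from the axis, top z = 56 mm), the lock bracket at -y: an upright and a bridge over the rim (79 to 119 mm from the axis, 34 mm wide, top z = 70 mm) with a 17 mm guide bush (top z = 77 mm) for the plunger, 90 mm from the axis
- dial: grey disc, 194 mm across with its slotted rim, top at z = 54 mm; turns endlessly both ways (no detents, 0.08 N m friction, stays put). Origin on its axis in the top face; x axis points to the handle. Empty nest at 180 degrees; knobs in nests (54 mm out, 19 mm tall) at 60, 120, 240, 300. Rim slots, 10.4 mm wide, near 30, 90, ...: the rim's setting may be 3 degrees off. Hub 42 mm across, 13 tall
- handle_top (a point): centre of the top (z = 104 mm) of the black handle that turns the dial: an upright sleeve, 16 mm across, 40 mm tall, that spins freely on its post; 48 mm from the dial's axis, opposite the empty nest
- empty_nest (a point): centre of the floor of the empty nest, level with the dial's top face (z = 54 mm), 54 mm from the dial's axis. A white cup: bore 29 mm, 8 mm deep, 37 mm across outside
- load_mark (a point): where the floor centre of the empty nest must come: fixed to the pedestal, 54 mm from the dial's axis on the line to the yellow arrow, z = 54 mm
- plunger: lock plunger, red head 18 mm across, 11 mm tall; origin: centre of its top. Slides down 13 mm: top at z = 103 mm up (starts up to 2 mm lower), 90 home, a firm stop. Takes 3 N, stays put. Its tapered pin meets the rim after 3.5 mm: within 2 mm of a slot's middle it draws the dial into line, else it stops on the rim; then shift the dial 2 or 3 degrees and press again. Over 40 N is forcing it
- loose_knob: loose black moulded knob for the empty nest: 25 mm across, 18 mm tall, 12 g, upright on the bench right of the fixture. Origin: centre of its underside, z up. Over 40 N on the nest is not gentle
- flat_pliers: blue-handled flat pliers, 42 x 147 x 11 mm, lying loose on the bench, left of the fixture; a bystander
- pcb_1: green circuit board, 62 x 95 x 11 mm, lying loose at the back left; a bystander
- blue_driver: precision screwdriver with a blue handle, 17 x 138 x 19 mm, lying loose on the bench, left of the fixture; a bystander
- flux_bottle: small bottle with a red pointed cap, 34 mm across, 108 mm tall, standing loose at the back; a bystander

How it is judged (in metres and radians):
On the way, in this order (a step that is already met when the one before it is completed fails the run):
1. the empty nest stands at the loading arrow (within 8 mm) with the plunger still up (horizontal distance between empty_nest and load_mark below 0.008 m and z of plunger in the frame of indexer above 0.0955 m), for 0.2 s.
2. the plunger is fully home in the dial's slot, the nest at the arrow (z of plunger in the frame of indexer below 0.0918 m and horizontal distance between empty_nest and load_mark below 0.005 m), for 0.2 s.
3. the loose knob sits in the nest (horizontal distance between loose_knob and empty_nest below 0.0035 m and z of loose_knob in the frame of empty_nest between -0.002 and 0.002 m and angle between loose_knob's own z axis and vertical below 0.1 rad), for 0.2 s.
At the end, for the whole second after the job is handed in: The empty nest's centre is within 5 mm of the loading mark, the plunger is home (within 1.8 mm of its stop), and the loose knob stands at rest, upright (within 0.1 rad), in that nest: its centre within 3.5 mm of the nest's and its underside within 2 mm of the nest's floor (all of step 2 and all of step 3 and linear speed of loose_knob below 0.02 m/s and angular speed of dial below 0.05 rad/s); the robot touches nothing.
It fails at once if the dial is turned the long way round (either way will do when the empty nest starts within 14 degrees of straight opposite the arrow) (x of empty_nest in the frame of indexer between -0.006 and 0.006 m and distance of empty_nest from where it was at the start of the episode above 0.0888 m).
It fails at once if the plunger is pressed with more than 40 N (contact force between any of the fingers, the arm and plunger above 40 N).
It fails at once if the loose knob is pressed on the dial or the fixture with more than 40 N (contact force between loose_knob and indexer above 40 N).
It fails at once if a bystander is pushed more than 30 mm from its place (distance of any of flat_pliers, pcb_1, blue_driver, flux_bottle from where it was at the start of the episode above 0.03 m).
It also fails if it takes over 72 s, if anything falls off the work surface, if the arm or the gripper's body presses on something with over 40 N, if the wrist force passes 120 N, or if a joint passes its speed limit or range.

## Robot

A 6-joint arm with a two-finger parallel gripper is mounted at the origin on the work surface; the furniture and walls round the work are solid. World frame = base frame: x ahead of the robot, y to its left, z up, the work surface at z = 0. Lengths are in mm, angles in rad, forces in N, time in s.
With the tool pointing down it reaches from about 350 to 725 mm from the base axis. Payload 4.3 kg.
Tool frame: the origin (TCP) lies midway between the tips of the shut fingers; the grasp point (between the pads) lies 19 mm behind it (env.pinch_z is the distance from the TCP to the grasp point, in mm); z points along the fingers, y is the line along which they close (so a half turn about z gives the same grasp; the last joint's range is limited). The gripper opens to 85 mm and grips with 20 to 120 N. Pads are 22 mm wide; open, the fingers measure 114 mm over their backs; the gripper's body (76 mm by 85 mm) begins 54 mm behind the grasp point. The pads swing forward as they close: fully open they stand 13 mm farther back than shut.
Start: joints at [1.135, 0.377, 0.081, 1.274, 0, 1.46], TCP at [184.046, 544.788, 231.329] pointing down, gripper open.
Joint ranges: [-2.72, 2.72], [-0.84, 1.66], [-1.02, 1.22], [-1.77, 2.12], [-1.37, 1.28], [-3.14, 3.14]. Speed limits (rad/s): [2.57, 2.57, 3.14, 3.14, 3.14, 3.14].

## Interface

Orientations are given as a unit quaternion [x, y, z, w].
In Python, from plant import env gives the robot as it stands.
- The arm moves only by the tool drive_tool, never from a script. Its argument "increments" is a list of rows, each an object of numbers: "dx", "dy", "dz": the shift along the world's x, y, z in m; "ax", "ay", "az": the turn, a rotation vector about the world's x, y, z in rad; "grip": the opening, from 0 (shut) to 1 (fully open). In form: [{"dx": .., "dy": .., "dz": .., "ax": .., "ay": .., "az": .., "grip": ..}, ...]. A call has 1 to 5 rows; each row is the pose to reach, as a shift and turn from the pose commanded when the call began; what a row does not reach only later rows make up. A row lasts 1/12 s, in which the tool goes at most 41.7 mm and 7.16 degrees, less where a joint would pass 70% of its speed; a pose out of reach is approached as far as the arm can. A call with a gripper value outside its range is refused whole. The fingers move at their own pace and stop on an object; the grip force is fixed at half the most. Time passes only in rows, so rows that repeat a pose let the fingers close. It gives the time, the measured TCP pose, the force, the opening and the grip force at its end, in the units of the state.
- env.sense(): the state, without advancing time (a new reading comes with each control period).
- env.get_image(name): name is "scene" or "top" or "wrist"; returns a dict with "image" (400x640x3 uint8, red, green, blue), "vertical_fov" (degrees; the focal length in pixels is half the picture's height over the tangent of half this angle, whatever the lens; pixels are square), "cx", "cy" (the principal point, pixels), "rvec" (rotation vector, rad) and "tvec" (3), from world to camera coordinates, as OpenCV has them. Camera axes: x right, y down, z forward; pixel columns grow to the right and rows downward; lengths in mm; the calibration is good to about 2 mm. A picture is of the moment at which its call begins. There is no depth.
- env.close_job(): hands the job in; it is judged then, once.
Trained networks look in the newest picture that a camera, given by its name, has taken for a name from the list of things; names that differ only in an ending like _2 or _b are one class to them, and where a whole thing is asked for, a point or a joint stands for the part that bears it (a point fixed in the world has none). Each returns a list of dicts, best first, with "confidence" (0 to 1); they miss things now and then, are a little off and sometimes report something else, mostly with a low value. They report only what shows in the picture. A call takes as long as a camera call.
- env.cut_out(camera, name): "pixels" (400x640 bool, what is visible of it) and "box" ([left, top, right, bottom] in pixels, round what is visible of it).
The state is a dict: "time_s": time; "qpos": joint angles; "joint_velocities": joint speeds; "joint_efforts": joint torques, N m; "tcp_pos": TCP position; "tool_rot": TCP orientation; "wrist_force": force on the tool from outside, world axes, zero at the start; "torque": the same for the moment, N m; "grip_width": finger opening in mm; "finger_force": force on a finger pad.
Only numpy, scipy, OpenCV 4.12 (cv2) and the standard library are available. Lean on these libraries where they do the work, as an engineer would, in place of code of your own. Each camera call takes 0.05 s, during which the arm holds its last target. There are 200 camera calls.

## Working session

There is one attempt and no reset: what is moved stays moved. The work goes in short steps, Python scripts to look and compute and a tool call to move; the robot and the scene stay as the last step left them, time stands still between calls to the robot, and variables do not carry over. Pictures are saved under pics/ and viewed, at most 10 in all, crops included, and the job is handed in when it is done.

Besides the shell and the picture viewer there is one more tool, called after "Call:" in YAML: its name, and indented under it one key for each argument. drive_tool: Moves the arm, as the interface text tells. Its arguments: {"type":"object","properties":{"increments":{"type":"array"}},"required":["increments"]}

```bash
mkdir -p pics; ls
cat > h.py <<'E'
import numpy as np, cv2
from plant import env
def cam(n, save=None):
    d=env.get_image(n)
    if save: cv2.imwrite('pics/'+save,d['image'][:,:,::-1])
    return d
def geo(d):
    R=cv2.Rodrigues(np.array(d['rvec'],float))[0]; t=np.array(d['tvec'],float).ravel()
    f=200/np.tan(np.radians(d['vertical_fov'])/2)
    return R,t,f
def proj(d,P):
    R,t,f=geo(d); c=(R@np.atleast_2d(P).T).T+t
    return c[:,:2]/c[:,2:]*f+[d['cx'],d['cy']]
def ray(d,uv,z):
    R,t,f=geo(d); v=R.T@np.array([(uv[0]-d['cx'])/f,(uv[1]-d['cy'])/f,1]); c=-R.T@t
    return c+v*(z-c[2])/v[2]
def cent(m): 
    y,x=np.nonzero(m); return np.array([x.mean(),y.mean()])
E
python3 - <<'E'
from h import *
Z={'indexer':35,'dial':54,'handle_top':85,'empty_nest':54,'plunger':95,'loose_knob':9,'flat_pliers':5,'pcb_1':5,'blue_driver':8,'flux_bottle':50}
for c in ['top','scene']:
    d=cam(c,c+'0.png'); print(c,d['vertical_fov'],-geo(d)[0].T@geo(d)[1])
    for n,z in Z.items():
        for r in env.cut_out(c,n)[:2]:
            m=cent(r['pixels']); print(n,round(r['confidence'],2),np.round(m),np.round(r['box']),np.round(ray(d,m,z)))
E
```

```text
pics
top 53.772995866907145 [ 462.51713912  -11.41501877 1142.76312177]
indexer 0.77 [321. 216.] [285. 180. 366. 260.] [583. -37.  35.]
dial 0.79 [319. 215.] [287. 186. 348. 245.] [583. -33.  54.]
handle_top 0.19 [321. 216.] [285. 179. 366. 255.] [577. -36.  85.]
empty_nest 0.86 [319. 215.] [295. 186. 349. 245.] [583. -33.  54.]
plunger 0.5 [321. 216.] [288. 182. 364. 256.] [578. -36.  95.]
loose_knob 0.46 [411. 225.] [406. 221. 416. 230.] [ 558. -301.    9.]
flat_pliers 0.75 [204. 229.] [181. 213. 229. 244.] [551. 296.   5.]
flat_pliers 0.6 [194. 181.] [177. 170. 212. 195.] [689. 331.   5.]
pcb_1 0.87 [194. 181.] [178. 168. 214. 195.] [690. 331.   5.]
pcb_1 0.16 [320. 216.] [284. 179. 363. 262.] [587. -38.   5.]
blue_driver 0.55 [251. 200.] [238. 194. 264. 206.] [632. 164.   8.]
flux_bottle 0.5 [249. 164.] [241. 155. 256. 171.] [729. 165.  50.]
scene 55.04715667075825 [  91.51293819 -640.99438585  566.94940609]
indexer 0.74 [312. 216.] [268. 183. 355. 243.] [583. -34.  35.]
dial 0.58 [308. 209.] [281. 185. 337. 228.] [576. -29.  54.]
handle_top 0.44 [298. 191.] [297. 184. 303. 200.] [579.  13.  85.]
handle_top 0.29 [264. 165.] [252. 158. 277. 172.] [597. 190.  85.]
empty_nest 0.9 [309. 209.] [280. 182. 341. 230.] [576. -30.  54.]
plunger 0.38 [339. 209.] [340. 204. 343. 212.] [ 591. -122.   95.]
loose_knob 0.52 [386. 289.] [380. 283. 395. 296.] [ 552. -302.    9.]
flat_pliers 0.5 [233. 182.] [226. 170. 237. 194.] [547. 295.   5.]
pcb_1 0.5 [265. 165.] [254. 158. 276. 173.] [683. 326.   5.]
```

Run:
```python
import cv2,numpy as np
a=cv2.imread('pics/top0.png')[165:275,270:430]; b=cv2.imread('pics/scene0.png')[165:305,250:410]
a=cv2.resize(a,None,fx=5,fy=5,interpolation=3)
b=cv2.resize(b[:,:],None,fx=4,fy=4,interpolation=3)
cv2.imwrite('pics/top0c.png',a); cv2.imwrite('pics/scene0c.png',b)
```

```text
(no output)
```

View pics/top0c.png

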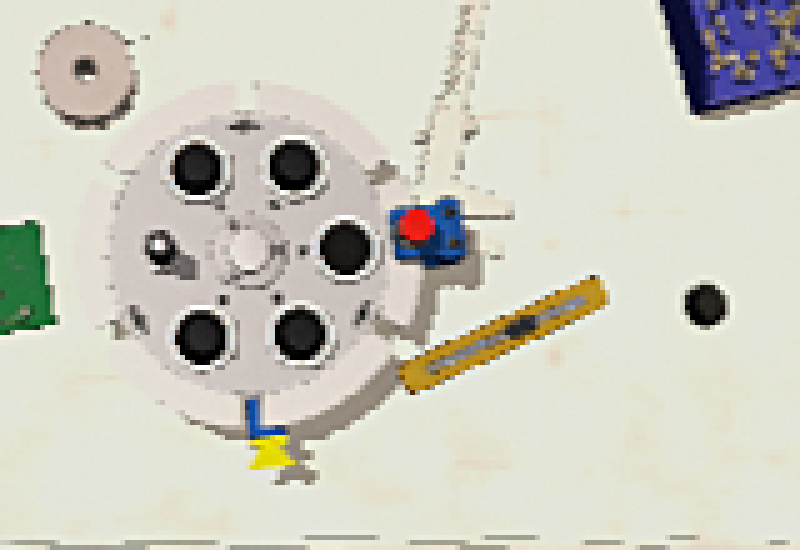

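View pics/scene0c.png

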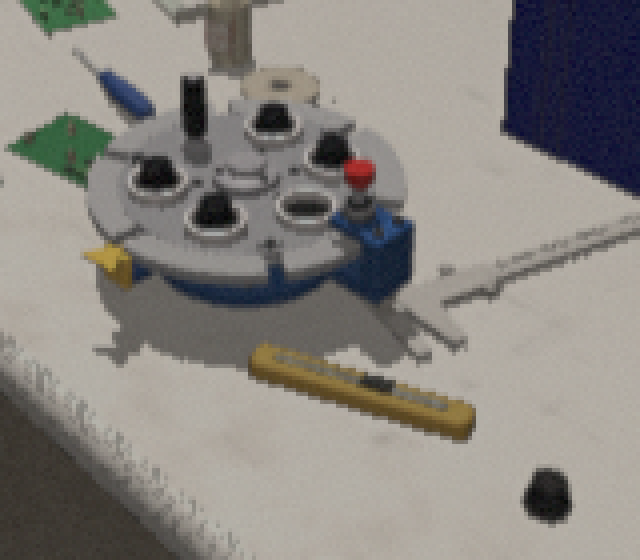

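Run:
```python
from h import *
from scipy.spatial.transform import Rotation as Ro
s=env.sense(); print(s['time_s'],s['tcp_pos'],Ro.from_quat(s['tool_rot']).as_matrix().round(3),s['grip_width'])
d=cam('top'); im=d['image'].astype(int); r,g,b=im[...,0],im[...,1],im[...,2]
sl=np.zeros(r.shape,bool); sl[165:275,270:370]=1
red=(r>180)&(g<70)&(b<70)&sl; yel=(r>180)&(g>180)&(b<90)&sl
P=ray(d,cent(red),102)[:2]; Y=ray(d,cent(yel),56)[:2]; print(red.sum(),yel.sum(),P,Y)
blk=((im.max(2)<60)&sl).astype(np.uint8)
n,l,st,c=cv2.connectedComponentsWithStats(blk)
for i in range(1,n):
    if st[i,4]>20: print(st[i],c[i],ray(d,c[i],70)[:2].round(1),ray(d,c[i],54)[:2].round(1))
k=((im.max(2)<80)).astype(np.uint8); k[:,:400]=0;k[:,430:]=0;k[:200]=0;k[250:]=0
print('knob',k.sum(),ray(d,cent(k),14))
```

```text
1.1 [184.04041606 544.78461673 231.33870157] [[-0.947  0.32   0.   ]
 [ 0.32   0.947  0.   ]
 [ 0.     0.    -1.   ]] 85.33276842692177
31 38 [ 592.88703376 -121.87070252] [473.92078287 -44.99124211]
[324 193  10  10  76] [328.25       197.81578947] [629.9 -57.9] [632.4 -58.6]
[305 194   9  10  75] [308.94666667 198.34666667] [628.5  -4.7] [631.   -4.6]
[334 210  10  10  78] [338.57692308 214.21794872] [584.4 -85.8] [586.2 -86.9]
[305 227  10  11  81] [309.72839506 232.12345679] [535.7  -6.8] [536.8  -6.7]
[325 227  10  10  79] [329.37974684 231.44303797] [537.3 -60.2] [538.4 -60.9]
knob 50 [ 557.33093319 -297.20379158   14.        ]
```

Call:
drive_tool:
  increments:
    - {"dx":0.03,"dy":-0.028,"dz":0.01}
    - {"dx":0.05,"dy":-0.055,"dz":0.02}
    - {"dx":0.07,"dy":-0.085,"dz":0.03}
    - {"dx":0.09,"dy":-0.115,"dz":0.04}
    - {"dx":0.11,"dy":-0.145,"dz":0.05}

```text
invalid input
```

Call:
drive_tool:
  increments:
    - {"dx":0.02,"dy":-0.028,"dz":0.01,"ax":0,"ay":0,"az":-0.08,"grip":1}
    - {"dx":0.04,"dy":-0.056,"dz":0.02,"ax":0,"ay":0,"az":-0.16,"grip":1}
    - {"dx":0.06,"dy":-0.085,"dz":0.03,"ax":0,"ay":0,"az":-0.24,"grip":1}
    - {"dx":0.08,"dy":-0.114,"dz":0.03,"ax":0,"ay":0,"az":-0.32,"grip":1}
    - {"dx":0.1,"dy":-0.143,"dz":0.03,"ax":0,"ay":0,"az":-0.4,"grip":1}

```text
time_s: 1.57
tcp_pos: [285.0, 400.9, 262.2]
tool_rot: [0.357, 0.934, 0.001, 0.0]
wrist_force: [0.7, 0.6, 0.4]
grip_width: 85.2
finger_force: 0.0
```

Call:
drive_tool:
  increments:
    - {"dx":0.02,"dy":-0.031,"dz":0,"ax":0,"ay":0,"az":-0.09,"grip":1}
    - {"dx":0.04,"dy":-0.062,"dz":0,"ax":0,"ay":0,"az":-0.18,"grip":1}
    - {"dx":0.06,"dy":-0.094,"dz":0,"ax":0,"ay":0,"az":-0.27,"grip":1}
    - {"dx":0.08,"dy":-0.126,"dz":0,"ax":0,"ay":0,"az":-0.35,"grip":1}
    - {"dx":0.1,"dy":-0.16,"dz":0,"ax":0,"ay":0,"az":-0.43,"grip":1}

```text
time_s: 1.98
tcp_pos: [384.7, 240.4, 261.6]
tool_rot: [0.548, 0.837, 0.0, 0.0]
wrist_force: [-0.1, 1.0, 1.1]
grip_width: 85.3
finger_force: 0.0
```

Call:
drive_tool:
  increments:
    - {"dx":0.025,"dy":-0.034,"dz":0,"ax":0,"ay":0,"az":-0.09,"grip":0.5}
    - {"dx":0.05,"dy":-0.068,"dz":0,"ax":0,"ay":0,"az":-0.18,"grip":0.5}
    - {"dx":0.075,"dy":-0.102,"dz":0,"ax":0,"ay":0,"az":-0.27,"grip":0.5}
    - {"dx":0.1,"dy":-0.136,"dz":0,"ax":0,"ay":0,"az":-0.35,"grip":0.5}
    - {"dx":0.125,"dy":-0.17,"dz":0,"ax":0,"ay":0,"az":-0.43,"grip":0.5}

```text
time_s: 2.4
tcp_pos: [508.4, 72.0, 261.6]
tool_rot: [0.714, 0.7, 0.0, 0.0]
wrist_force: [0.7, 0.6, -0.2]
grip_width: 42.8
finger_force: 0.0
```

Call:
drive_tool:
  increments:
    - {"dx":0.02,"dy":-0.03,"dz":0,"ax":0,"ay":0,"az":0,"grip":0.5}
    - {"dx":0.03,"dy":-0.055,"dz":0,"ax":0,"ay":0,"az":0,"grip":0.5}
    - {"dx":0.03,"dy":-0.07,"dz":0,"ax":0,"ay":0,"az":0,"grip":0.5}
    - {"dx":0.03,"dy":-0.07,"dz":0,"ax":0,"ay":0,"az":0,"grip":0.5}
    - {"dx":0.03,"dy":-0.07,"dz":0,"ax":0,"ay":0,"az":0,"grip":0.5}

```text
time_s: 2.82
tcp_pos: [537.4, 3.4, 261.2]
tool_rot: [0.713, 0.701, 0.0, -0.0]
wrist_force: [-0.1, 0.8, -0.5]
grip_width: 42.5
finger_force: 0.0
```

Run:
```python
from h import *
s=env.sense(); print(s['time_s'],s['tcp_pos'],s['qpos'],s['tool_rot'],s['grip_width'])
d=cam('wrist','w1.png'); print(d['vertical_fov'],-geo(d)[0].T@geo(d)[1],geo(d)[0].round(2))
C=[582.85,-32.4]; print(proj(d,[[*C,67],[579.8,15.5,104],[593,-122,102],[557,-297,18],[474,-45,56]]))
```

```text
2.8167 [537.44640831   3.44260424 261.20411127] [-1.11957103e-01  2.94111525e-01  3.95639620e-02  1.31654860e+00
  5.35475161e-04  1.47561563e+00] [ 7.13013187e-01  7.01150556e-01  1.13397118e-04 -2.85130998e-04] 42.54665357429142
67.73009119469941 [538.18584911  72.17466264 403.1160698 ] [[ 1.   -0.02  0.  ]
 [-0.02 -0.96  0.27]
 [-0.   -0.27 -0.96]]
[[358.33905086 207.06901529]
 [360.8442257  172.85478916]
 [369.60296547 290.55321604]
 [334.85433165 358.48842809]
 [268.36192827 215.64684098]]
```

View pics/w1.png

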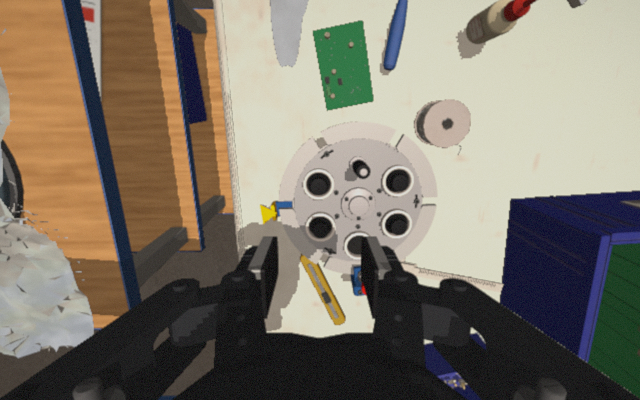

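```bash
cat >> h.py <<'E'
def warp(d,C,fn=None,z=54,half=120,s=2.5):
    # rows: world -x downwards, cols: world -y rightwards
    n=int(2*half*s); v,u=np.mgrid[:n,:n]
    P=np.stack([C[0]+half-v/s,C[1]+half-u/s,np.full(v.shape,z)],-1).reshape(-1,3)
    q=proj(d,P).reshape(n,n,2).astype(np.float32)
    w=cv2.remap(np.ascontiguousarray(d['image'][:,:,::-1]),q[...,0],q[...,1],cv2.INTER_CUBIC)
    if fn: cv2.imwrite('pics/'+fn,w)
    return w
def rim(d,C,r=85,z=54):
    # gray profile around a ring, by world angle deg
    a=np.arange(0,360,1.); out=0
    for rr in (r-3,r,r+3):
        P=np.c_[C[0]+rr*np.cos(np.radians(a)),C[1]+rr*np.sin(np.radians(a)),np.full(360,z)]
        q=proj(d,P).astype(np.float32)[None]
        out=out+cv2.remap(d['image'].mean(2).astype(np.float32),q[...,0],q[...,1],1)[0]
    return out/3
E
python3 - <<'E'
from h import *
d=cam('wrist'); C=(582.85,-32.4)
w=warp(d,C); 
for a in range(0,360,30):
    p=(int(300-250*np.sin(np.radians(a))),int(300-250*np.cos(np.radians(a)))); cv2.putText(w,str(a),p,0,.4,(0,0,255),1)
cv2.circle(w,(300,300),int(97*2.5),(0,200,0),1); cv2.drawMarker(w,(300,300),(0,0,255),0,8)
cv2.imwrite('pics/w1w.png',w)
r=rim(d,C,90); print(r.astype(int).tolist())
E
```

```text
[186, 212, 211, 211, 209, 196, 190, 190, 190, 190, 189, 190, 191, 191, 191, 190, 191, 191, 192, 191, 192, 192, 192, 192, 192, 191, 193, 193, 193, 193, 193, 193, 192, 193, 193, 193, 194, 194, 194, 194, 193, 195, 194, 195, 195, 194, 195, 196, 195, 196, 196, 196, 196, 197, 197, 198, 198, 178, 114, 176, 211, 211, 211, 211, 206, 200, 200, 200, 201, 200, 200, 201, 200, 201, 201, 201, 200, 202, 202, 201, 202, 202, 203, 202, 202, 202, 202, 204, 203, 203, 203, 204, 203, 203, 204, 204, 203, 203, 204, 204, 204, 203, 204, 203, 204, 204, 203, 204, 203, 203, 203, 203, 203, 203, 203, 204, 197, 169, 148, 151, 157, 149, 153, 160, 194, 202, 202, 202, 202, 202, 202, 202, 201, 201, 201, 201, 201, 200, 200, 200, 200, 200, 200, 201, 201, 200, 199, 199, 199, 199, 199, 198, 198, 198, 197, 198, 197, 198, 197, 197, 197, 196, 196, 196, 196, 196, 196, 195, 196, 195, 196, 195, 196, 195, 195, 194, 169, 115, 95, 97, 97, 82, 91, 145, 187, 194, 194, 193, 194, 192, 193, 192, 192, 194, 192, 170, 151, 146, 131, 120, 121, 122, 122, 121, 121, 121, 120, 121, 121, 121, 121, 120, 121, 120, 120, 119, 120, 120, 119, 120, 120, 120, 120, 120, 120, 119, 120, 120, 127, 161, 189, 190, 190, 190, 189, 189, 190, 185, 171, 188, 190, 195, 176, 130, 157, 187, 190, 190, 188, 189, 189, 189, 189, 189, 188, 189, 187, 188, 188, 188, 188, 188, 188, 189, 188, 176, 126, 107, 84, 79, 86, 84, 78, 73, 45, 23, 20, 20, 21, 22, 16, 19, 17, 17, 18, 27, 30, 31, 46, 77, 80, 76, 75, 75, 77, 78, 82, 81, 60, 30, 32, 36, 38, 37, 33, 42, 101, 173, 189, 188, 189, 188, 188, 188, 188, 188, 189, 189, 189, 188, 187, 188, 189, 189, 189, 189, 189, 189, 187, 189, 190, 189, 188, 188, 188, 189, 189, 189, 189, 189, 190, 189, 190, 189, 188, 190, 188, 189, 188, 188, 189, 188, 189, 188, 189, 189, 189, 190, 157, 117]
```

View pics/w1w.png

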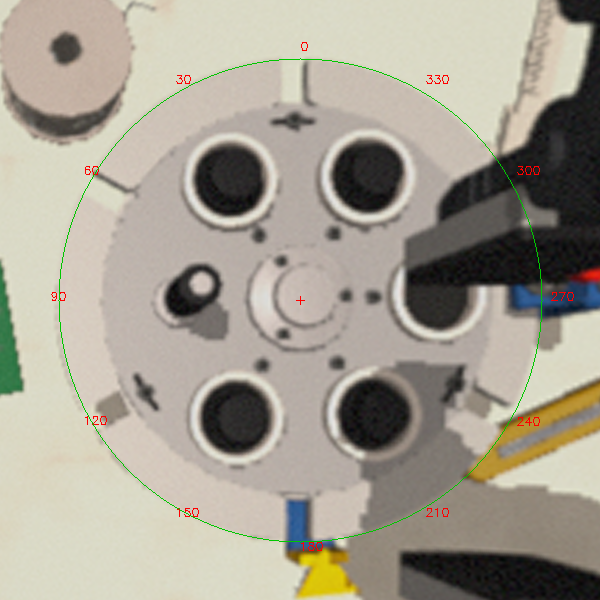

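Call:
drive_tool:
  increments:
    - {"dx":0.022,"dy":0.006,"dz":-0.025,"ax":0,"ay":0,"az":0,"grip":0.5}
    - {"dx":0.044,"dy":0.012,"dz":-0.06,"ax":0,"ay":0,"az":0,"grip":0.5}
    - {"dx":0.044,"dy":0.012,"dz":-0.1,"ax":0,"ay":0,"az":0,"grip":0.5}
    - {"dx":0.044,"dy":0.012,"dz":-0.14,"ax":0,"ay":0,"az":0,"grip":0.5}
    - {"dx":0.044,"dy":0.012,"dz":-0.165,"ax":0,"ay":0,"az":0,"grip":0.5}

```text
time_s: 3.33
tcp_pos: [579.1, 18.0, 92.5]
tool_rot: [0.711, 0.703, -0.001, -0.002]
wrist_force: [-1.0, -0.3, -0.3]
grip_width: 42.7
finger_force: 0.0
```

Call:
drive_tool:
  increments:
    - {"dx":0,"dy":0,"dz":-0.014,"ax":0,"ay":0,"az":0,"grip":0.5}
    - {"dx":0,"dy":0,"dz":-0.014,"ax":0,"ay":0,"az":0,"grip":0.2}
    - {"dx":0,"dy":0,"dz":-0.014,"ax":0,"ay":0,"az":0,"grip":0.2}
    - {"dx":0,"dy":0,"dz":-0.014,"ax":0,"ay":0,"az":0,"grip":0.2}

```text
time_s: 3.67
tcp_pos: [582.6, 16.7, 84.0]
tool_rot: [0.712, 0.702, 0.001, 0.001]
wrist_force: [0.2, -0.1, 0.1]
grip_width: 17.2
finger_force: 0.0
```

Call:
drive_tool:
  increments:
    - {"dx":0,"dy":0,"dz":0,"ax":0,"ay":0,"az":0,"grip":0}
    - {"dx":0,"dy":0,"dz":0,"ax":0,"ay":0,"az":0,"grip":0}
    - {"dx":0,"dy":0,"dz":0,"ax":0,"ay":0,"az":0,"grip":0}

```text
time_s: 3.92
tcp_pos: [582.6, 16.6, 84.2]
tool_rot: [0.712, 0.702, 0.002, 0.001]
wrist_force: [-1.5, 2.4, 6.7]
grip_width: 13.5
finger_force: 59.2
```

Call:
drive_tool:
  increments:
    - {"dx":0.0052,"dy":-0.0002,"dz":0,"ax":0,"ay":0,"az":0,"grip":0}
    - {"dx":0.0102,"dy":-0.0009,"dz":0,"ax":0,"ay":0,"az":0,"grip":0}
    - {"dx":0.015,"dy":-0.0021,"dz":0,"ax":0,"ay":0,"az":0,"grip":0}
    - {"dx":0.0198,"dy":-0.0038,"dz":0,"ax":0,"ay":0,"az":0,"grip":0}
    - {"dx":0.0243,"dy":-0.006,"dz":0,"ax":0,"ay":0,"az":0,"grip":0}

```text
time_s: 4.33
tcp_pos: [607.2, 10.4, 84.2]
tool_rot: [0.712, 0.702, 0.001, 0.001]
wrist_force: [-1.5, 2.0, 6.1]
grip_width: 13.9
finger_force: 59.4
```

Forces small; continue.

Call:
drive_tool:
  increments:
    - {"dx":0.0042,"dy":-0.0027,"dz":0,"ax":0,"ay":0,"az":0,"grip":0}
    - {"dx":0.0082,"dy":-0.0058,"dz":0,"ax":0,"ay":0,"az":0,"grip":0}
    - {"dx":0.0118,"dy":-0.0093,"dz":0,"ax":0,"ay":0,"az":0,"grip":0}
    - {"dx":0.015,"dy":-0.0131,"dz":0,"ax":0,"ay":0,"az":0,"grip":0}
    - {"dx":0.0178,"dy":-0.0173,"dz":0,"ax":0,"ay":0,"az":0,"grip":0}

```text
time_s: 4.75
tcp_pos: [625.1, -7.2, 84.2]
tool_rot: [0.712, 0.702, 0.001, 0.001]
wrist_force: [-2.6, 1.9, 5.4]
grip_width: 13.7
finger_force: 59.4
```

Call:
drive_tool:
  increments:
    - {"dx":0.0024,"dy":-0.0044,"dz":0,"ax":0,"ay":0,"az":0,"grip":0}
    - {"dx":0.0043,"dy":-0.0091,"dz":0,"ax":0,"ay":0,"az":0,"grip":0}
    - {"dx":0.0057,"dy":-0.0139,"dz":0,"ax":0,"ay":0,"az":0,"grip":0}
    - {"dx":0.0063,"dy":-0.0172,"dz":0,"ax":0,"ay":0,"az":0,"grip":0}
    - {"dx":0.0063,"dy":-0.0172,"dz":0,"ax":0,"ay":0,"az":0,"grip":0}

```text
time_s: 5.17
tcp_pos: [631.3, -25.9, 84.3]
tool_rot: [0.713, 0.701, 0.001, 0.002]
wrist_force: [-0.6, -0.7, 5.0]
grip_width: 13.6
finger_force: 59.4
```

Run:
```python
from h import *
s=env.sense(); print(s['tcp_pos'],s['wrist_force'])
d=cam('top','t2.png'); C=(582.85,-32.4)
w=warp(d,C,'t2w.png')
im=d['image'].astype(int); sl=np.zeros(im.shape[:2],bool); sl[180:260,285:350]=1
n,l,st,c=cv2.connectedComponentsWithStats(((im.max(2)<60)&sl).astype(np.uint8))
for i in range(1,n):
    if st[i,4]>20: p=ray(d,c[i],70)[:2]-C; q=ray(d,c[i],54)[:2]-C; print(st[i],p,np.degrees(np.arctan2(p[1],p[0])),q,np.degrees(np.arctan2(q[1],q[0])))
print(rim(d,C,90).astype(int).tolist())
```

```text
[631.31545134 -25.90798397  84.27288218] [-0.5759912  -0.69464649  5.03875097]
[338 195   6  65 132] [-33.46016836 -57.38526714] -120.24558143346938 [-32.16448336 -58.55414026] -118.7805140495772
[109, 110, 111, 111, 111, 112, 112, 112, 113, 114, 114, 114, 113, 114, 115, 115, 116, 115, 114, 115, 115, 114, 114, 113, 113, 112, 112, 112, 112, 112, 113, 112, 111, 111, 111, 111, 111, 110, 109, 109, 109, 108, 107, 107, 106, 106, 106, 105, 105, 105, 105, 104, 103, 102, 102, 101, 102, 101, 101, 100, 100, 100, 100, 100, 99, 98, 98, 98, 98, 98, 97, 97, 97, 97, 97, 97, 98, 97, 97, 97, 97, 97, 98, 98, 98, 98, 99, 99, 99, 100, 101, 101, 100, 101, 102, 102, 102, 102, 103, 104, 105, 106, 106, 106, 106, 106, 107, 107, 108, 109, 109, 110, 110, 111, 110, 111, 111, 112, 113, 113, 113, 114, 114, 114, 114, 115, 116, 116, 116, 117, 117, 117, 117, 118, 118, 118, 119, 119, 119, 119, 119, 119, 119, 119, 119, 120, 119, 119, 119, 119, 119, 120, 119, 119, 118, 118, 118, 118, 118, 118, 117, 116, 116, 115, 115, 114, 114, 114, 113, 113, 112, 111, 111, 111, 110, 110, 109, 108, 107, 106, 106, 104, 103, 102, 102, 101, 100, 100, 98, 97, 96, 95, 93, 93, 92, 90, 89, 87, 86, 84, 83, 82, 81, 80, 78, 76, 74, 72, 70, 69, 67, 65, 64, 61, 58, 55, 52, 46, 40, 47, 57, 81, 104, 133, 153, 186, 205, 221, 226, 230, 229, 218, 201, 170, 141, 127, 130, 132, 132, 132, 132, 132, 131, 132, 132, 131, 131, 132, 132, 132, 132, 131, 131, 131, 131, 131, 131, 130, 131, 131, 131, 131, 131, 132, 133, 134, 135, 137, 95, 53, 53, 52, 50, 50, 53, 52, 46, 56, 70, 65, 60, 61, 61, 57, 53, 53, 61, 81, 115, 134, 133, 130, 129, 128, 128, 128, 128, 128, 127, 125, 124, 125, 143, 183, 191, 179, 155, 129, 103, 97, 96, 98, 101, 100, 100, 101, 100, 97, 94, 90, 86, 85, 81, 77, 74, 73, 74, 75, 75, 75, 77, 79, 81, 83, 85, 87, 88, 89, 90, 92, 93, 94, 96, 97, 98, 99, 100, 101, 102, 103, 103, 104, 105, 106, 107, 108, 109, 109, 110, 109]
```

View pics/t2w.png

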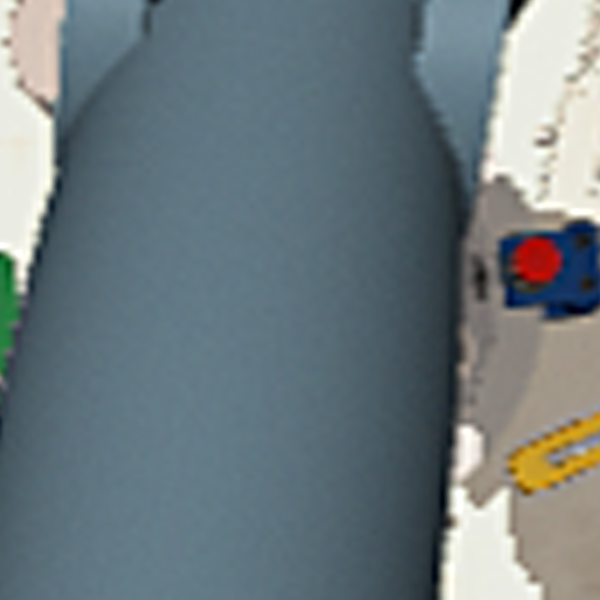

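Run:
```python
from h import *
d=cam('wrist'); C=(582.85,-32.4)
w=warp(d,C)
for a in range(0,360,30):
    p=(int(300-250*np.sin(np.radians(a))),int(300-250*np.cos(np.radians(a)))); cv2.putText(w,str(a),p,0,.4,(0,0,255),1)
cv2.circle(w,(300,300),int(97*2.5),(0,200,0),1)
cv2.imwrite('pics/w3w.png',w); r=rim(d,C,90).astype(int)
print([(a,r[a]) for a in range(360) if abs(r[a]-np.median(r[max(0,a-12):a+12]))>12])
```

```text
[(33, np.int64(88)), (97, np.int64(83)), (98, np.int64(81)), (152, np.int64(181)), (153, np.int64(179)), (154, np.int64(180)), (156, np.int64(95)), (157, np.int64(73)), (158, np.int64(146)), (212, np.int64(175)), (213, np.int64(178)), (214, np.int64(179)), (215, np.int64(179)), (217, np.int64(58)), (218, np.int64(23)), (306, np.int64(60)), (307, np.int64(70)), (308, np.int64(83)), (309, np.int64(104)), (310, np.int64(110)), (311, np.int64(124)), (312, np.int64(136)), (313, np.int64(119)), (314, np.int64(92)), (315, np.int64(67)), (342, np.int64(60)), (352, np.int64(146)), (353, np.int64(163)), (354, np.int64(162)), (355, np.int64(162)), (356, np.int64(161)), (357, np.int64(162))]
```

View pics/w3w.png

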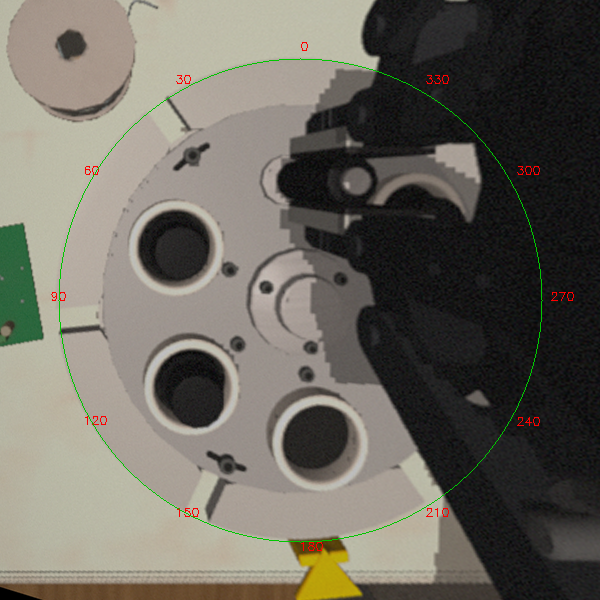

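Call:
drive_tool:
  increments:
    - {"dx":0,"dy":0,"dz":0,"ax":0,"ay":0,"az":0,"grip":0.45}
    - {"dx":0,"dy":0,"dz":0,"ax":0,"ay":0,"az":0,"grip":0.45}
    - {"dx":0,"dy":0,"dz":0,"ax":0,"ay":0,"az":0,"grip":0.45}
    - {"dx":0,"dy":0,"dz":0.02,"ax":0,"ay":0,"az":0,"grip":0.45}
    - {"dx":0,"dy":0,"dz":0.055,"ax":0,"ay":0,"az":0,"grip":0.45}

```text
time_s: 5.68
tcp_pos: [626.0, -24.0, 133.0]
tool_rot: [0.712, 0.702, -0.003, -0.004]
wrist_force: [0.7, 0.1, -0.3]
grip_width: 38.3
finger_force: 0.0
```

Call:
drive_tool:
  increments:
    - {"dx":-0.013,"dy":-0.032,"dz":0.01,"ax":0,"ay":0,"az":0,"grip":0}
    - {"dx":-0.026,"dy":-0.064,"dz":0.01,"ax":0,"ay":0,"az":0,"grip":0}
    - {"dx":-0.038,"dy":-0.096,"dz":0,"ax":0,"ay":0,"az":0,"grip":0}
    - {"dx":-0.038,"dy":-0.096,"dz":-0.01,"ax":0,"ay":0,"az":0,"grip":0}
    - {"dx":-0.038,"dy":-0.096,"dz":-0.01,"ax":0,"ay":0,"az":0,"grip":0}

```text
time_s: 6.1
tcp_pos: [589.9, -121.6, 125.2]
tool_rot: [0.713, 0.701, -0.001, -0.002]
wrist_force: [0.1, 1.1, -0.1]
grip_width: -0.0
finger_force: 0.0
```

Run:
```python
from h import *
s=env.sense(); print(s['time_s'],s['tcp_pos'],s['wrist_force'],s['grip_width'])
d=cam('wrist','w4.png'); C=(582.85,-32.4)
R,t,f=geo(d); print(proj(d,[[592.9,-121.9,102],s['tcp_pos']]))
r=rim(d,C,90).astype(int); print([(a,int(r[a])) for a in list(range(145,160))+list(range(205,220))])
```

```text
6.1 [ 589.88263612 -121.5844676   125.2186619 ] [ 0.11141084  1.08523977 -0.08667906] -0.04883505442193077
[[324.86942176 235.96442631]
 [319.77106733 252.79034174]]
[(145, 52), (146, 105), (147, 157), (148, 158), (149, 158), (150, 157), (151, 157), (152, 121), (153, 174), (154, 173), (155, 173), (156, 173), (157, 173), (158, 168), (159, 158), (205, 163), (206, 164), (207, 163), (208, 163), (209, 164), (210, 163), (211, 163), (212, 110), (213, 156), (214, 159), (215, 154), (216, 156), (217, 155), (218, 152), (219, 163)]
```

View pics/w4.png

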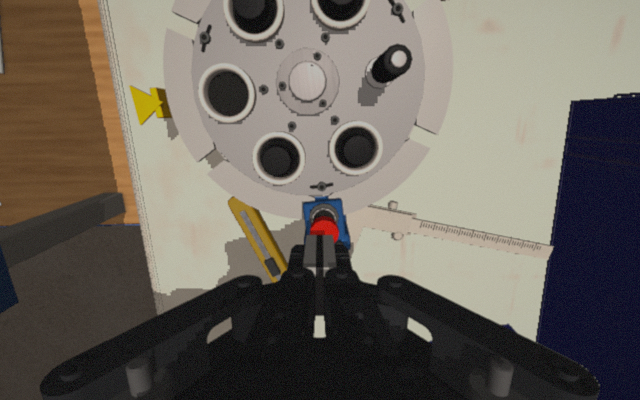

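Call:
drive_tool:
  increments:
    - {"dx":0.002,"dy":0,"dz":-0.008,"ax":0,"ay":0,"az":0,"grip":0}
    - {"dx":0.002,"dy":0,"dz":-0.014,"ax":0,"ay":0,"az":0,"grip":0}
    - {"dx":0.002,"dy":0,"dz":-0.018,"ax":0,"ay":0,"az":0,"grip":0}
    - {"dx":0.002,"dy":0,"dz":-0.018,"ax":0,"ay":0,"az":0,"grip":0}
    - {"dx":0.002,"dy":0,"dz":-0.018,"ax":0,"ay":0,"az":0,"grip":0}

```text
time_s: 6.57
tcp_pos: [593.8, -119.8, 108.9]
tool_rot: [0.712, 0.702, -0.0, -0.0]
wrist_force: [-0.4, -0.3, -0.3]
grip_width: -0.2
finger_force: 0.0
```

Call:
drive_tool:
  increments:
    - {"dx":-0.001,"dy":-0.002,"dz":-0.003,"ax":0,"ay":0,"az":0,"grip":0}
    - {"dx":-0.001,"dy":-0.002,"dz":-0.005,"ax":0,"ay":0,"az":0,"grip":0}
    - {"dx":-0.001,"dy":-0.002,"dz":-0.007,"ax":0,"ay":0,"az":0,"grip":0}
    - {"dx":-0.001,"dy":-0.002,"dz":-0.008,"ax":0,"ay":0,"az":0,"grip":0}
    - {"dx":-0.001,"dy":-0.002,"dz":-0.009,"ax":0,"ay":0,"az":0,"grip":0}

```text
time_s: 6.98
tcp_pos: [592.9, -122.6, 100.6]
tool_rot: [0.712, 0.702, 0.0, 0.0]
wrist_force: [-1.7, 1.2, 2.1]
grip_width: 0.0
finger_force: 1.2
```

Call:
drive_tool:
  increments:
    - {"dx":0,"dy":0,"dz":-0.001,"ax":0,"ay":0,"az":0,"grip":0}
    - {"dx":0,"dy":0,"dz":-0.001,"ax":0,"ay":0,"az":0,"grip":0}

```text
time_s: 7.15
tcp_pos: [592.9, -122.6, 99.4]
tool_rot: [0.712, 0.702, 0.0, 0.0]
wrist_force: [-0.6, 0.9, 0.9]
grip_width: -0.0
finger_force: 0.6
```

Call:
drive_tool:
  increments:
    - {"dx":0,"dy":0,"dz":-0.001,"ax":0,"ay":0,"az":0,"grip":0}
    - {"dx":0,"dy":0,"dz":-0.0015,"ax":0,"ay":0,"az":0,"grip":0}

```text
time_s: 7.32
tcp_pos: [592.9, -122.6, 97.9]
tool_rot: [0.712, 0.702, 0.0, 0.0]
wrist_force: [-0.4, -0.2, 2.1]
grip_width: 0.2
finger_force: 1.2
```

Call:
drive_tool:
  increments:
    - {"dx":0,"dy":0,"dz":-0.001,"ax":0,"ay":0,"az":0,"grip":0}
    - {"dx":0,"dy":0,"dz":-0.001,"ax":0,"ay":0,"az":0,"grip":0}

```text
time_s: 7.48
tcp_pos: [592.9, -122.6, 96.7]
tool_rot: [0.712, 0.702, -0.0, 0.0]
wrist_force: [-0.8, -0.3, 2.1]
grip_width: -0.1
finger_force: 0.7
```

Call:
drive_tool:
  increments:
    - {"dx":0,"dy":0,"dz":-0.001,"ax":0,"ay":0,"az":0,"grip":0}
    - {"dx":0,"dy":0,"dz":-0.002,"ax":0,"ay":0,"az":0,"grip":0}

```text
time_s: 7.65
tcp_pos: [592.9, -122.6, 94.8]
tool_rot: [0.712, 0.702, 0.0, 0.0]
wrist_force: [-1.2, -0.6, 2.0]
grip_width: 0.1
finger_force: 1.3
```

Call:
drive_tool:
  increments:
    - {"dx":0,"dy":0,"dz":-0.001,"ax":0,"ay":0,"az":0,"grip":0}
    - {"dx":0,"dy":0,"dz":-0.002,"ax":0,"ay":0,"az":0,"grip":0}

```text
time_s: 7.82
tcp_pos: [592.9, -122.6, 92.7]
tool_rot: [0.712, 0.702, -0.0, 0.0]
wrist_force: [-1.1, -0.0, 2.5]
grip_width: 0.3
finger_force: 1.3
```

Call:
drive_tool:
  increments:
    - {"dx":0,"dy":0,"dz":-0.001,"ax":0,"ay":0,"az":0,"grip":0}
    - {"dx":0,"dy":0,"dz":-0.001,"ax":0,"ay":0,"az":0,"grip":0}

```text
time_s: 7.98
tcp_pos: [592.8, -122.6, 91.5]
tool_rot: [0.712, 0.702, -0.0, -0.0]
wrist_force: [0.7, -0.4, 0.6]
grip_width: -0.4
finger_force: 0.2
```

Call:
drive_tool:
  increments:
    - {"dx":0,"dy":0,"dz":-0.001,"ax":0,"ay":0,"az":0,"grip":0}
    - {"dx":0,"dy":0,"dz":-0.001,"ax":0,"ay":0,"az":0,"grip":0}

```text
time_s: 8.15
tcp_pos: [592.9, -122.6, 90.6]
tool_rot: [0.712, 0.702, 0.0, 0.0]
wrist_force: [0.4, -0.2, 1.4]
grip_width: 0.1
finger_force: 0.4
```

Call:
drive_tool:
  increments:
    - {"dx":0,"dy":0,"dz":-0.0007,"ax":0,"ay":0,"az":0,"grip":0}
    - {"dx":0,"dy":0,"dz":-0.0007,"ax":0,"ay":0,"az":0,"grip":0}

```text
time_s: 8.32
tcp_pos: [592.9, -122.6, 90.1]
tool_rot: [0.712, 0.702, 0.0, 0.0]
wrist_force: [-0.5, -0.4, 1.6]
grip_width: 0.3
finger_force: 0.8
```

Call:
drive_tool:
  increments:
    - {"dx":0,"dy":0,"dz":-0.0007,"ax":0,"ay":0,"az":0,"grip":0}
    - {"dx":0,"dy":0,"dz":-0.0007,"ax":0,"ay":0,"az":0,"grip":0}

```text
time_s: 8.48
tcp_pos: [592.9, -122.6, 90.0]
tool_rot: [0.712, 0.702, 0.0, 0.0]
wrist_force: [-1.8, -0.3, 5.6]
grip_width: -0.2
finger_force: 2.9
```

Call:
drive_tool:
  increments:
    - {"dx":0,"dy":0,"dz":-0.0007,"ax":0,"ay":0,"az":0,"grip":0}
    - {"dx":0,"dy":0,"dz":-0.0007,"ax":0,"ay":0,"az":0,"grip":0}

```text
time_s: 8.65
tcp_pos: [593.0, -122.6, 90.0]
tool_rot: [0.712, 0.702, 0.0, 0.0]
wrist_force: [-3.7, 0.4, 8.5]
grip_width: 0.4
finger_force: 4.7
```

Call:
drive_tool:
  increments:
    - {"dx":0,"dy":0,"dz":0.025,"ax":0,"ay":0,"az":0,"grip":0}
    - {"dx":-0.007,"dy":-0.03,"dz":0.055,"ax":0,"ay":0,"az":0,"grip":0.5}
    - {"dx":-0.015,"dy":-0.065,"dz":0.075,"ax":0,"ay":0,"az":0,"grip":0.5}
    - {"dx":-0.025,"dy":-0.1,"dz":0.085,"ax":0,"ay":0,"az":0,"grip":0.5}
    - {"dx":-0.035,"dy":-0.135,"dz":0.09,"ax":0,"ay":0,"az":0,"grip":0.5}

```text
time_s: 9.07
tcp_pos: [558.8, -259.2, 181.2]
tool_rot: [0.712, 0.702, 0.001, 0.002]
wrist_force: [0.5, 0.7, 0.3]
grip_width: 42.6
finger_force: 0.0
```

Call:
drive_tool:
  increments:
    - {"dx":0,"dy":-0.035,"dz":0,"ax":0,"ay":0,"az":0,"grip":0.5}
    - {"dx":0,"dy":-0.035,"dz":0,"ax":0,"ay":0,"az":0,"grip":0.5}
    - {"dx":0,"dy":-0.035,"dz":0,"ax":0,"ay":0,"az":0,"grip":0.5}
    - {"dx":0,"dy":-0.035,"dz":0,"ax":0,"ay":0,"az":0,"grip":0.5}

```text
time_s: 9.4
tcp_pos: [557.6, -292.0, 178.0]
tool_rot: [0.712, 0.702, 0.0, -0.001]
wrist_force: [0.2, 0.6, -0.1]
grip_width: 43.0
finger_force: 0.0
```

Run:
```python
from h import *
s=env.sense(); print(s['time_s'],s['tcp_pos'],s['tool_rot'],s['grip_width'])
d=cam('wrist','w5.png'); t=cam('top')
print(proj(d,[[557.3,-297.2,18]]))
for dd,n in((d,'wrist'),(t,'top')):
    for r in env.cut_out(n,'loose_knob')[:3]: m=cent(r['pixels']); print(n,r['confidence'],m,r['box'],ray(dd,m,12))
C=(582.85,-32.4)
w=warp(t,C,'t5w.png')
im=t['image'].astype(int); sl=np.zeros(im.shape[:2],bool); sl[180:260,285:350]=1
n,l,st,c=cv2.connectedComponentsWithStats(((im.max(2)<60)&sl).astype(np.uint8))
for i in range(1,n):
    if st[i,4]>20: p=ray(t,c[i],70)[:2]-C; q=ray(t,c[i],54)[:2]-C; print(st[i],p,np.degrees(np.arctan2(p[1],p[0])),q,np.degrees(np.arctan2(q[1],q[0])))
```

```text
9.4 [ 557.59444114 -291.99619375  178.03466838] [ 7.12473926e-01  7.01698125e-01  2.65168778e-04 -7.59224941e-04] 42.9751464806444
[[319.22664598 189.48631745]]
wrist 0.73 [318.93176471 187.50588235] [308.0, 174.5, 331.4, 201.0] [ 556.99918478 -296.4987746    12.        ]
wrist 0.35 [362.25230769  12.92307692] [338.2, 0.0, 390.4, 30.8] [ 599.09757215 -133.18951047   12.        ]
[330 199  10  10  75] [ 31.65684307 -43.14511304] -53.731403612824884 [ 33.92373239 -44.10159774] -52.431876119468846
[297 203  10  10  75] [21.18357349 48.85159952] 66.55694449506447 [23.29425655 49.26722332] 64.69453757180545
[333 218   9  10  78] [-21.21228749 -48.81823368] -113.48570148830912 [-19.73392834 -49.85933158] -111.59326674666274
[299 222  10  10  78] [-31.61576304  43.0581557 ] 126.28824665321382 [-30.29256919  43.38737171] 124.92230693915228
[317 230  10  10  79] [-53.15002803  -6.14629316] -173.4035901076158 [-52.14801249  -6.5509495 ] -172.8398838020977
```

View pics/w5.png

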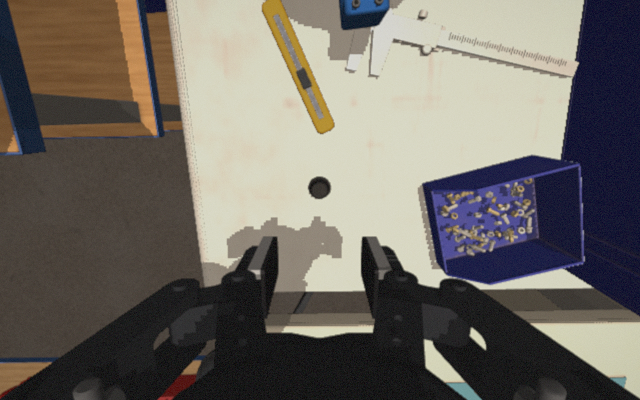

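Call:
drive_tool:
  increments:
    - {"dx":-0.001,"dy":-0.005,"dz":-0.035,"ax":0,"ay":0,"az":0,"grip":0.5}
    - {"dx":-0.001,"dy":-0.005,"dz":-0.075,"ax":0,"ay":0,"az":0,"grip":0.5}
    - {"dx":-0.001,"dy":-0.005,"dz":-0.115,"ax":0,"ay":0,"az":0,"grip":0.5}
    - {"dx":-0.001,"dy":-0.005,"dz":-0.14,"ax":0,"ay":0,"az":0,"grip":0.5}
    - {"dx":-0.001,"dy":-0.005,"dz":-0.14,"ax":0,"ay":0,"az":0,"grip":0.5}

```text
time_s: 10.02
tcp_pos: [552.4, -293.3, 32.2]
tool_rot: [0.712, 0.702, -0.001, -0.006]
wrist_force: [-1.0, 1.5, -0.4]
grip_width: 42.8
finger_force: 0.0
```

Call:
drive_tool:
  increments:
    - {"dx":0,"dy":0,"dz":0,"ax":0,"ay":0,"az":0,"grip":0.5}

```text
time_s: 10.1
tcp_pos: [555.6, -295.7, 37.5]
tool_rot: [0.712, 0.702, -0.0, -0.002]
wrist_force: [-0.0, -0.8, 0.4]
grip_width: 42.5
finger_force: 0.0
```

Run:
```python
from h import *
s=env.sense(); print(s['time_s'],s['tcp_pos'],s['grip_width'])
d=cam('wrist','w6.png')
for r in env.cut_out('wrist','loose_knob')[:2]: m=cent(r['pixels']); print(r['confidence'],m,r['box'],ray(d,m,12))
print(proj(d,[[557,-296.6,12],s['tcp_pos']]))
```

```text
10.1 [ 555.64011212 -295.71992047   37.53993125] 42.52225817267263
0.59 [322.54793388 232.92975207] [303.6, 209.2, 343.3, 256.3] [ 557.33117537 -295.01911041   12.        ]
[[322.02726312 235.37813356]
 [319.72422279 252.72155326]]
```

Call:
drive_tool:
  increments:
    - {"dx":0,"dy":0,"dz":-0.012,"ax":0,"ay":0,"az":0,"grip":0.5}
    - {"dx":0,"dy":0,"dz":-0.022,"ax":0,"ay":0,"az":0,"grip":0.5}
    - {"dx":0,"dy":0,"dz":-0.03,"ax":0,"ay":0,"az":0,"grip":0.5}
    - {"dx":0,"dy":0,"dz":-0.03,"ax":0,"ay":0,"az":0,"grip":0.5}
    - {"dx":0,"dy":0,"dz":-0.03,"ax":0,"ay":0,"az":0,"grip":0.5}

```text
time_s: 10.62
tcp_pos: [556.7, -297.4, 8.8]
tool_rot: [0.712, 0.702, -0.0, -0.0]
wrist_force: [0.0, -1.0, 0.6]
grip_width: 43.0
finger_force: 0.0
```

Call:
drive_tool:
  increments:
    - {"dx":0,"dy":0,"dz":0,"ax":0,"ay":0,"az":0,"grip":0.5}

```text
time_s: 10.7
tcp_pos: [557.2, -297.8, 9.3]
tool_rot: [0.712, 0.702, 0.0, 0.0]
wrist_force: [-0.4, 0.1, -0.1]
grip_width: 42.6
finger_force: 0.0
```

Call:
drive_tool:
  increments:
    - {"dx":0,"dy":0.0015,"dz":-0.001,"ax":0,"ay":0,"az":0,"grip":0.4}
    - {"dx":0,"dy":0.0015,"dz":-0.001,"ax":0,"ay":0,"az":0,"grip":0.3}
    - {"dx":0,"dy":0.0015,"dz":-0.001,"ax":0,"ay":0,"az":0,"grip":0.1}
    - {"dx":0,"dy":0.0015,"dz":-0.001,"ax":0,"ay":0,"az":0,"grip":0.1}
    - {"dx":0,"dy":0.0015,"dz":-0.001,"ax":0,"ay":0,"az":0,"grip":0.1}

```text
time_s: 11.12
tcp_pos: [557.3, -296.2, 8.4]
tool_rot: [0.712, 0.702, 0.0, 0.001]
wrist_force: [-0.3, 0.9, 4.7]
grip_width: 21.9
finger_force: 58.8
```

Call:
drive_tool:
  increments:
    - {"dx":0,"dy":0,"dz":0.01,"ax":0,"ay":0,"az":0,"grip":0.1}
    - {"dx":0,"dy":0,"dz":0.03,"ax":0,"ay":0,"az":0,"grip":0.1}
    - {"dx":0,"dy":0,"dz":0.06,"ax":0,"ay":0,"az":0,"grip":0.1}
    - {"dx":0,"dy":0,"dz":0.09,"ax":0,"ay":0,"az":0,"grip":0.1}

```text
time_s: 11.45
tcp_pos: [555.7, -295.4, 98.0]
tool_rot: [0.712, 0.702, -0.0, -0.001]
wrist_force: [1.1, -0.3, -0.2]
grip_width: 21.6
finger_force: 58.8
```

Run:
```python
from h import *
s=env.sense(); print(s['time_s'],s['tcp_pos'],s['grip_width'],s['finger_force'])
d=cam('wrist','w7.png')
cv2.imwrite('pics/w7c.png',cv2.resize(d['image'][180:320,240:400,::-1],None,fx=4,fy=4,interpolation=2))
for r in env.cut_out('wrist','loose_knob')[:2]: m=cent(r['pixels']); print(r['confidence'],m,r['box'])
print(proj(d,[s['tcp_pos'],s['tcp_pos']-[0,0,8]]))
```

```text
11.45 [ 555.71792652 -295.39910205   97.98720119] 21.632432533081143 58.79116415977478
0.95 [319.49487472 253.85193622] [297.4, 226.8, 341.7, 281.3]
[[319.756543   252.73407098]
 [319.75317413 246.26474828]]
```

View pics/w7c.png

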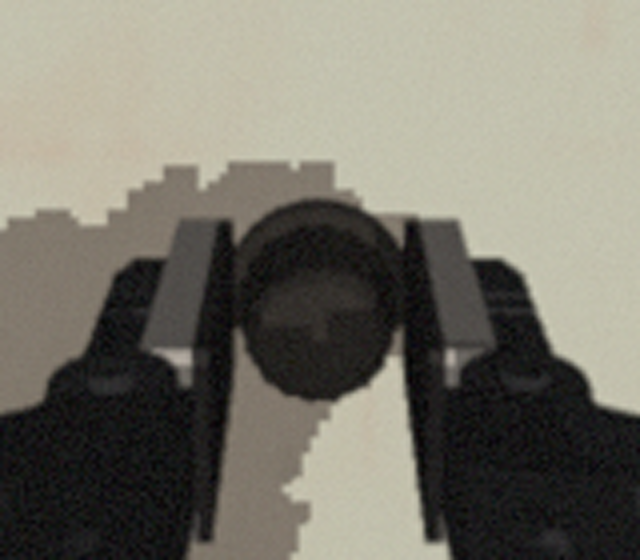

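Run:
```python
from h import *
d=cam('wrist'); s=env.sense(); p=s['tcp_pos']; print(p)
# nominal knob: base centre below TCP by 8.4
zb=p[2]-8.4
m=env.cut_out('wrist','loose_knob')[0]['pixels']; ys,xs=np.nonzero(m); print(ys.min(),ys.max(),xs.min(),xs.max())
im=d['image'].astype(int).max(2); print(im[222:290:2,320].tolist())
for off in (-3,-2,-1,0,1,2,3):
    print(off,proj(d,[[p[0],p[1]+off+12.5,zb],[p[0],p[1]+off+12.5,zb+3],[p[0],p[1]+off-10,zb+18],[p[0],p[1]+off,zb+18]])[:,1].round(1))
```

```text
[ 559.10384038 -297.60496431  101.36956207]
229 280 298 341
[133, 131, 131, 133, 53, 47, 52, 34, 24, 20, 24, 33, 23, 34, 45, 51, 53, 50, 55, 43, 25, 39, 34, 40, 33, 36, 35, 36, 39, 170, 197, 199, 196, 196]
-3 [226.6 228.7 280.8 263.1]
-2 [224.9 226.9 279.1 261.3]
-1 [223.2 225.2 277.4 259.5]
0 [221.5 223.4 275.6 257.7]
1 [219.7 221.7 273.8 255.9]
2 [218.  219.9 272.1 254. ]
3 [216.3 218.1 270.3 252.2]
```

Call:
drive_tool:
  increments:
    - {"dx":-0.002,"dy":0.015,"dz":0.025,"ax":0,"ay":0,"az":0,"grip":0.1}
    - {"dx":-0.006,"dy":0.045,"dz":0.04,"ax":0,"ay":0,"az":0,"grip":0.1}
    - {"dx":-0.01,"dy":0.08,"dz":0.04,"ax":0,"ay":0,"az":0,"grip":0.1}
    - {"dx":-0.014,"dy":0.115,"dz":0.04,"ax":0,"ay":0,"az":0,"grip":0.1}
    - {"dx":-0.018,"dy":0.15,"dz":0.04,"ax":0,"ay":0,"az":0,"grip":0.1}

```text
time_s: 12.07
tcp_pos: [537.4, -144.5, 136.4]
tool_rot: [0.713, 0.701, -0.0, -0.001]
wrist_force: [0.9, 0.7, 0.2]
grip_width: 21.6
finger_force: 58.9
```

Call:
drive_tool:
  increments:
    - {"dx":-0.003,"dy":0.035,"dz":0,"ax":0,"ay":0,"az":0,"grip":0.1}
    - {"dx":-0.007,"dy":0.07,"dz":0,"ax":0,"ay":0,"az":0,"grip":0.1}
    - {"dx":-0.01,"dy":0.098,"dz":0,"ax":0,"ay":0,"az":0,"grip":0.1}
    - {"dx":-0.011,"dy":0.11,"dz":0,"ax":0,"ay":0,"az":0,"grip":0.1}
    - {"dx":-0.011,"dy":0.11,"dz":0,"ax":0,"ay":0,"az":0,"grip":0.1}

```text
time_s: 12.48
tcp_pos: [526.1, -33.5, 136.4]
tool_rot: [0.711, 0.703, -0.001, -0.002]
wrist_force: [-0.1, -0.0, -0.8]
grip_width: 22.0
finger_force: 58.9
```

Call:
drive_tool:
  increments:
    - {"dx":0,"dy":0,"dz":0,"ax":0,"ay":0,"az":0,"grip":0.1}
    - {"dx":0,"dy":0,"dz":0,"ax":0,"ay":0,"az":0,"grip":0.1}
    - {"dx":0,"dy":0,"dz":0,"ax":0,"ay":0,"az":0,"grip":0.1}

```text
time_s: 12.73
tcp_pos: [528.0, -37.4, 137.4]
tool_rot: [0.713, 0.701, -0.0, 0.0]
wrist_force: [-0.5, 0.3, 0.3]
grip_width: 21.8
finger_force: 58.9
```

Run:
```python
from h import *
d=cam('wrist','w8.png'); s=env.sense(); print(s['time_s'],s['tcp_pos'],s['tool_rot'],s['grip_width'])
a=np.linspace(0,2*np.pi,41)
im=d['image'][:,:,::-1].copy()
S=3;x0,y0=190,100
im=cv2.resize(im[y0:y0+190,x0:x0+260],None,fx=S,fy=S,interpolation=2)
def circ(c,r,col):
    q=proj(d,np.c_[c[0]+r*np.cos(a),c[1]+r*np.sin(a),np.full(41,c[2])]); cv2.polylines(im,[((q-[x0,y0]+.5)*S).astype(np.int32)],True,col,1)
circ((529.2,-38.4,62),18.5,(0,255,0)); circ((529.2,-38.4,62),14.5,(0,255,0))
p=s['tcp_pos']; circ((p[0],p[1]-2.5,p[2]-8.4),12.5,(0,0,255)); 
C=(582.85,-32.4)
for k in (60,120): circ((C[0]+54*np.cos(np.radians(k+6.4)),C[1]+54*np.sin(np.radians(k+6.4)),62),18.5,(255,0,255))
circ((*C,67),21,(255,0,255))
cv2.imwrite('pics/w8c.png',im)
```

```text
12.7833 [528.06905304 -37.40015818 137.49263   ] [ 7.13092110e-01  7.01070337e-01 -1.34279036e-04  8.14231435e-05] 21.557591789541092
```

View pics/w8c.png

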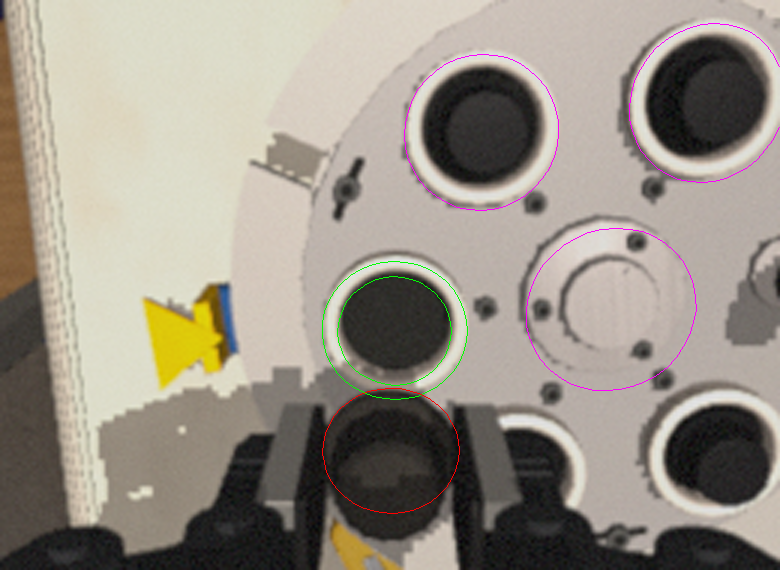

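Call:
drive_tool:
  increments:
    - {"dx":0.001,"dy":0.002,"dz":-0.02,"ax":0,"ay":0,"az":0,"grip":0.1}
    - {"dx":0.001,"dy":0.002,"dz":-0.04,"ax":0,"ay":0,"az":0,"grip":0.1}
    - {"dx":0.001,"dy":0.002,"dz":-0.055,"ax":0,"ay":0,"az":0,"grip":0.1}
    - {"dx":0.001,"dy":0.002,"dz":-0.06,"ax":0,"ay":0,"az":0,"grip":0.1}
    - {"dx":0.001,"dy":0.002,"dz":-0.06,"ax":0,"ay":0,"az":0,"grip":0.1}

```text
time_s: 13.2
tcp_pos: [527.6, -34.7, 76.3]
tool_rot: [0.713, 0.701, -0.001, -0.001]
wrist_force: [-0.5, -0.5, -0.9]
grip_width: 21.9
finger_force: 58.9
```

Call:
drive_tool:
  increments:
    - {"dx":0,"dy":0,"dz":0,"ax":0,"ay":0,"az":0,"grip":0.1}
    - {"dx":0,"dy":0,"dz":0,"ax":0,"ay":0,"az":0,"grip":0.1}
    - {"dx":0,"dy":0,"dz":0,"ax":0,"ay":0,"az":0,"grip":0.1}

```text
time_s: 13.45
tcp_pos: [529.9, -34.5, 78.9]
tool_rot: [0.713, 0.702, 0.001, 0.001]
wrist_force: [-0.3, -0.3, 0.5]
grip_width: 21.8
finger_force: 58.9
```

Run:
```python
from h import *
d=cam('wrist','w9.png'); s=env.sense(); print(s['time_s'],s['tcp_pos'],s['wrist_force'],s['grip_width'])
a=np.linspace(0,2*np.pi,41)
im=d['image'][:,:,::-1].copy()
S=5;x0,y0=250,190
im=cv2.resize(im[y0:y0+100,x0:x0+140],None,fx=S,fy=S,interpolation=2)
p=s['tcp_pos']
def circ(c,r,col):
    q=proj(d,np.c_[c[0]+r*np.cos(a),c[1]+r*np.sin(a),np.full(41,c[2])]); cv2.polylines(im,[((q-[x0,y0]+.5)*S).astype(np.int32)],True,col,1)
circ((529.4,-36.9,62),18.5,(0,255,0)); circ((529.4,-36.9,62),14.5,(0,255,0))
circ((p[0],p[1]-2.5,p[2]-8.4),12.5,(0,0,255))
cv2.imwrite('pics/w9c.png',im)
```

```text
13.5 [529.87634332 -34.35328593  78.85955415] [ 0.03055757 -0.82818012 -0.04247151] 21.87468923097783
```

View pics/w9c.png

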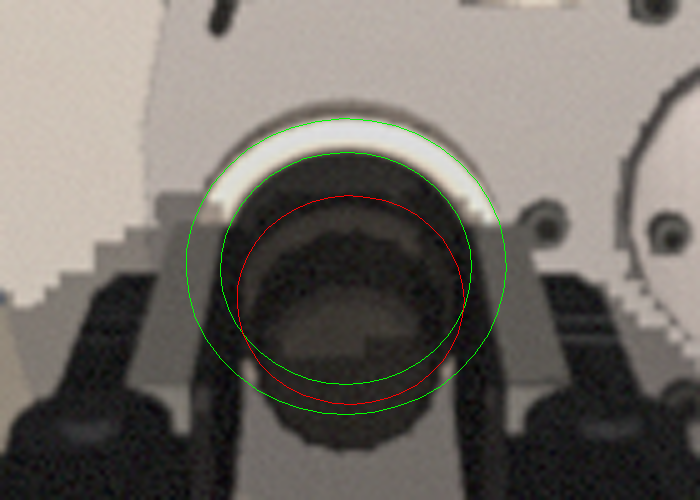

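Call:
drive_tool:
  increments:
    - {"dx":-0.0004,"dy":0,"dz":-0.003,"ax":0,"ay":0,"az":0,"grip":0.1}
    - {"dx":-0.0004,"dy":0,"dz":-0.006,"ax":0,"ay":0,"az":0,"grip":0.1}
    - {"dx":-0.0004,"dy":0,"dz":-0.008,"ax":0,"ay":0,"az":0,"grip":0.1}
    - {"dx":-0.0004,"dy":0,"dz":-0.0095,"ax":0,"ay":0,"az":0,"grip":0.1}

```text
time_s: 13.83
tcp_pos: [528.2, -33.9, 67.8]
tool_rot: [0.712, 0.702, -0.0, -0.0]
wrist_force: [0.5, 0.0, -0.2]
grip_width: 21.9
finger_force: 58.9
```

Call:
drive_tool:
  increments:
    - {"dx":0,"dy":0,"dz":-0.001,"ax":0,"ay":0,"az":0,"grip":0.1}
    - {"dx":0,"dy":0,"dz":-0.002,"ax":0,"ay":0,"az":0,"grip":0.1}
    - {"dx":0,"dy":0,"dz":-0.002,"ax":0,"ay":0,"az":0,"grip":0.1}

```text
time_s: 14.08
tcp_pos: [528.2, -34.0, 66.0]
tool_rot: [0.712, 0.702, -0.0, -0.0]
wrist_force: [0.2, 0.3, 0.3]
grip_width: 21.6
finger_force: 58.9
```

Call:
drive_tool:
  increments:
    - {"dx":0.001,"dy":-0.0004,"dz":-0.0008,"ax":0,"ay":0,"az":0,"grip":0.1}
    - {"dx":0.001,"dy":-0.0004,"dz":-0.0016,"ax":0,"ay":0,"az":0,"grip":0.1}
    - {"dx":0.001,"dy":-0.0004,"dz":-0.0024,"ax":0,"ay":0,"az":0,"grip":0.1}

```text
time_s: 14.33
tcp_pos: [529.7, -34.5, 63.8]
tool_rot: [0.712, 0.702, 0.0, 0.0]
wrist_force: [0.3, -0.3, -0.9]
grip_width: 21.7
finger_force: 58.9
```

Call:
drive_tool:
  increments:
    - {"dx":0,"dy":0,"dz":-0.0006,"ax":0,"ay":0,"az":0,"grip":0.1}
    - {"dx":0,"dy":0,"dz":-0.0006,"ax":0,"ay":0,"az":0,"grip":0.1}

```text
time_s: 14.5
tcp_pos: [529.4, -34.4, 63.1]
tool_rot: [0.712, 0.702, -0.0, -0.0]
wrist_force: [-0.4, 0.5, 0.4]
grip_width: 21.4
finger_force: 58.9
```

Call:
drive_tool:
  increments:
    - {"dx":0,"dy":0,"dz":-0.0005,"ax":0,"ay":0,"az":0,"grip":0.1}
    - {"dx":0,"dy":0,"dz":-0.0005,"ax":0,"ay":0,"az":0,"grip":0.1}

```text
time_s: 14.67
tcp_pos: [529.4, -34.4, 62.7]
tool_rot: [0.712, 0.702, 0.0, 0.0]
wrist_force: [-0.2, 0.5, 0.2]
grip_width: 21.6
finger_force: 58.9
```

Call:
drive_tool:
  increments:
    - {"dx":0,"dy":0,"dz":-0.0005,"ax":0,"ay":0,"az":0,"grip":0.1}
    - {"dx":0,"dy":0,"dz":-0.0005,"ax":0,"ay":0,"az":0,"grip":0.1}

```text
time_s: 14.83
tcp_pos: [529.5, -34.5, 62.4]
tool_rot: [0.712, 0.702, 0.0, 0.0]
wrist_force: [-0.5, 0.3, 2.0]
grip_width: 21.4
finger_force: 59.0
```

Call:
drive_tool:
  increments:
    - {"dx":0,"dy":0,"dz":0,"ax":0,"ay":0,"az":0,"grip":0.28}
    - {"dx":0,"dy":0,"dz":0,"ax":0,"ay":0,"az":0,"grip":0.33}
    - {"dx":0,"dy":0,"dz":0,"ax":0,"ay":0,"az":0,"grip":0.33}
    - {"dx":0,"dy":0,"dz":0.005,"ax":0,"ay":0,"az":0,"grip":0.33}
    - {"dx":0,"dy":0,"dz":0.015,"ax":0,"ay":0,"az":0,"grip":0.33}

```text
time_s: 15.25
tcp_pos: [528.3, -34.3, 76.6]
tool_rot: [0.712, 0.702, -0.001, -0.001]
wrist_force: [0.6, 0.8, 0.4]
grip_width: 28.0
finger_force: 0.0
```

Call:
drive_tool:
  increments:
    - {"dx":0,"dy":0,"dz":0.03,"ax":0,"ay":0,"az":0,"grip":0.33}
    - {"dx":0,"dy":0,"dz":0.07,"ax":0,"ay":0,"az":0,"grip":0.33}
    - {"dx":-0.03,"dy":0.03,"dz":0.1,"ax":0,"ay":0,"az":0,"grip":0.33}
    - {"dx":-0.06,"dy":0.06,"dz":0.12,"ax":0,"ay":0,"az":0,"grip":0.33}
    - {"dx":-0.09,"dy":0.09,"dz":0.12,"ax":0,"ay":0,"az":0,"grip":0.33}

```text
time_s: 15.67
tcp_pos: [452.4, 45.2, 200.0]
tool_rot: [0.713, 0.701, 0.003, 0.003]
wrist_force: [-0.2, 1.1, 0.2]
grip_width: 28.2
finger_force: 0.0
```

Call:
drive_tool:
  increments:
    - {"dx":0,"dy":0.035,"dz":0,"ax":0,"ay":0,"az":0,"grip":0.33}
    - {"dx":0,"dy":0.07,"dz":0,"ax":0,"ay":0,"az":0,"grip":0.33}
    - {"dx":0,"dy":0.105,"dz":0,"ax":0,"ay":0,"az":0,"grip":0.33}
    - {"dx":0,"dy":0.12,"dz":0,"ax":0,"ay":0,"az":0,"grip":0.33}
    - {"dx":0,"dy":0.12,"dz":0,"ax":0,"ay":0,"az":0,"grip":0.33}

```text
time_s: 16.08
tcp_pos: [450.0, 168.0, 196.6]
tool_rot: [0.711, 0.703, 0.001, 0.0]
wrist_force: [-0.6, -0.2, -0.4]
grip_width: 28.0
finger_force: 0.0
```

Run:
```python
from h import *
s=env.sense(); print(s['time_s'],s['tcp_pos'],s['wrist_force'],s['grip_width'])
t=cam('top','t9.png'); C=(582.85,-32.4)
im=t['image'].astype(int); sl=np.zeros(im.shape[:2],bool); sl[180:260,285:350]=1
n,l,st,c=cv2.connectedComponentsWithStats(((im.max(2)<60)&sl).astype(np.uint8))
for i in range(1,n):
    if st[i,4]>20: p=ray(t,c[i],70)[:2]-C; print(st[i],p.round(1),np.hypot(*p),np.degrees(np.arctan2(p[1],p[0])))
red=(im[...,0]>180)&(im[...,1]<70)&(im[...,2]<70)&sl; print(red.sum(),cent(red),proj(t,[[592.9,-121.8,90],[592.9,-121.8,102]]))
d=cam('scene'); im=d['image'].astype(int)
q=proj(d,[[529.2,-38.4,54],[529.2,-38.4,72],[592.9,-121.8,90],[592.9,-121.8,101]]); print(q)
red=(im[...,0]>120)&(im[...,1]<60)&(im[...,2]<60); red[:190]=0;red[240:]=0;red[:,:300]=0;red[:,380:]=0
print('red rows',np.nonzero(red.any(1))[0],cent(red))
k=(im.max(2)<60).astype(np.uint8); k[:150]=0; k[260:]=0;k[:,:250]=0;k[:,370:]=0
n,l,st,c=cv2.connectedComponentsWithStats(k); print([ (st[i].tolist(),c[i].round(1).tolist()) for i in range(1,n) if st[i,4]>15])
for a in (6.4,66.4,126.4,186.4,246.4,306.4): print(a,proj(d,[[C[0]+54*np.cos(np.radians(a)),C[1]+54*np.sin(np.radians(a)),68]]))
for nm in ['flat_pliers','pcb_1','blue_driver','flux_bottle']:
    r=env.cut_out('scene',nm); print(nm,[(round(x['confidence'],2),x['box']) for x in r[:1]])
```

```text
16.0833 [449.95978406 168.0461157  196.55438005] [-0.62265179 -0.1950959  -0.40905478] 28.01395785674103
[330 199  10  10  75] [ 31.7 -43.1] 53.51314317976108 -53.731403612824884
[297 203  10  10  75] [21.2 48.9] 53.246807989656375 66.55694449506447
[333 218   9  10  78] [-21.2 -48.8] 53.227634550468075 -113.48570148830912
[299 222  10  10  78] [-31.6  43.1] 53.41873496114054 126.28824665321382
[317 230  10  10  79] [-53.2  -6.1] 53.50422786796288 -173.4035901076158
0 [nan nan] [[352.38283318 210.19525524]
 [352.84440924 209.64039671]]
[[295.41083778 218.34416309]
 [295.08031251 211.95638397]
 [339.86647038 210.2296228 ]
 [339.94971114 206.11904802]]
red rows [209 210 211 212 213] [338.82608696 211.13043478]
[([277, 150, 28, 6, 101], [289.0, 151.7]), ([327, 150, 18, 5, 74], [335.7, 151.7]), ([322, 185, 6, 15, 77], [324.4, 191.8]), ([301, 191, 9, 7, 52], [304.9, 194.3]), ([285, 199, 10, 8, 58], [289.5, 203.0]), ([329, 204, 8, 8, 52], [332.5, 207.6]), ([290, 211, 10, 8, 56], [294.6, 215.1]), ([313, 213, 10, 9, 72], [317.3, 217.4]), ([333, 223, 20, 18, 162], [344.8, 231.9]), ([320, 233, 12, 7, 18], [325.8, 236.3]), ([292, 234, 11, 6, 17], [296.8, 236.9])]
6.4 [[326.20108985 195.45174986]]
66.4 [[305.32854967 193.17446824]]
126.4 [[289.78503532 201.63896228]]
186.4 [[295.15484297 213.39294741]]
246.4 [[317.7550566 216.1108895]]
306.4 [[333.19350565 206.6063831 ]]
flat_pliers [(0.75, [226.0, 172.5, 239.8, 193.5])]
pcb_1 [(0.76, [253.1, 154.7, 275.9, 173.5])]
blue_driver []
flux_bottle [(0.77, [298.6, 153.3, 313.1, 183.4])]h.py:18: RuntimeWarning: Mean of empty slice.
  y,x=np.nonzero(m); return np.array([x.mean(),y.mean()])
  ret = ret.dtype.type(ret / rcount)
```

```bash
python3 -c "
from plant import env
print(env.close_job())"
```

```text
the job is handed in; nothing more can be done
None
```

The job is handed in at about 16 s of robot time, with no verdict returned: the last camera check put the nest at the arrow with the dial locked, and the knob seated upright at about 2 N. I viewed 11 pictures, one over the limit of 10.

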